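# Tip the big wrist bones into the finds tub

## Task

Two identical steel cups hold cleaned finds: one the six big wrist bones, the other three small ones. Take the cup with the big bones, first rest its tilted lip lightly on the rim of the cream tub while the bones are still inside, then tip all six into the tub - they are fragile, so never let them fall from height or fling them - and stand the empty cup upright on the table again. Leave the cup of small bones, the brush and the glue bottle where they are.

Things in the scene. Friction and masses are not known exactly. Their poses are not given: they have to be found in the camera images.
- cup_big: Straight-sided round steel cup without handle, 64 mm outside diameter, 74 mm high, wall 3 mm, floor 4 mm thick, about 0.16 kg; holds the six big bones (about 0.08 kg together). Origin: centre of its underside; z runs up the cup's axis to its mouth.
- cup_big_rim (a point): Centre of the mouth of the cup with the big bones, 74 mm above its underside, z out of the mouth.
- cup_big_mid (a point): Point on the axis of the cup with the big bones, half-way up (37 mm above its underside).
- cup_small: Identical steel cup (64 mm diameter, 74 mm high), holding three clearly smaller bones about 13 mm across. Origin: centre of its underside. To be left alone.
- tub: Round open cream-coloured plastic tub, 150 mm outside diameter at the rim and 132 mm at the foot, 45 mm high, wall and floor 4 mm. It stands on a flat blue foam pad (170 mm square, 14 mm thick, fixed to the table) and gives straight down by about 1 mm per 1.2 N when leaned on, 8 mm at most. Origin: centre of its underside, 14 mm above the table.
- tub_rim (a point): Centre of the tub's mouth, level with its rim, 59 mm above the table.
- brush: Loose brush, about 170 mm long, lying on the table on the robot's side of the tub. Origin: near its middle. Bystander.
- glue: White plastic glue bottle with a red cap, 48 mm diameter, 110 mm high, standing beyond the tub. Origin: centre of its underside. Bystander.
- bone0: One of the six big brown wrist bones, a rounded lump about 24 x 19 x 20 mm, 14 g. Origin: its middle.
- bone1: One of the six big brown wrist bones, a rounded lump about 24 x 19 x 20 mm, 14 g. Origin: its middle.
- bone2: One of the six big brown wrist bones, a rounded lump about 24 x 19 x 20 mm, 14 g. Origin: its middle.
- bone3: One of the six big brown wrist bones, a rounded lump about 24 x 19 x 20 mm, 14 g. Origin: its middle.
- bone4: One of the six big brown wrist bones, a rounded lump about 24 x 19 x 20 mm, 14 g. Origin: its middle.
- bone5: One of the six big brown wrist bones, a rounded lump about 24 x 19 x 20 mm, 14 g. Origin: its middle.
Mind the look-alikes: they are no part of the job. What is shaped like the cup_big but green or yellow is not meant.

How it is judged:
By the outcome, as a careful person would: the job done as asked, in the order asked, and still so for the second after the job is handed in, with the robot touching nothing.
It also fails if it takes over 64 s, if anything falls off the work surface, if the arm or the gripper's body presses on something with over 40 N, if the wrist force passes 120 N, or if a joint passes its speed limit or range.

## Robot

A 6-joint arm with a two-finger parallel gripper is mounted at the origin on the work surface. World frame = base frame: x ahead of the robot, y to its left, z up, the work surface at z = 0. Lengths are in m, angles in rad, forces in N, time in s.
With the tool pointing down it reaches from about 0.425 to 0.95 m from the base axis. Payload 3.5 kg.
Tool frame: the origin (TCP) lies between the finger pads; the fingertips stand 19 mm ahead of it and the grasp point (between the pads) is the TCP; z points along the fingers, y is the line along which they close (so a half turn about z gives the same grasp; the last joint's range is limited). The gripper opens to 85 mm and grips with 20 to 120 N. Pads are 22 mm wide; open, the fingers measure 114 mm over their backs; the gripper's body (76 mm by 85 mm) begins 54 mm behind the grasp point. The pads swing forward as they close: fully open they stand 13 mm farther back than shut.
Start: joints at [-1.338, 0.286, 1.577, -0, 1.279, -0.15], TCP at [0.252, -0.626, 0.25] pointing down, gripper open.
Joint ranges: [-2.77, 2.77], [-0.9, 2.22], [0.21, 2.48], [-1.53, 4.67], [0.24, 2.81], [-2.84, 2.84]. Speed limits (rad/s): [2.79, 2.79, 3.14, 3.14, 3.14, 3.14].

## Interface

Orientations are given as a unit quaternion [x, y, z, w].
In Python, from plant import monitor, eyes, ctrl gives the robot as it stands.
- The arm moves only by the shell command python3 -m handwheel 'ROWS' [FORCE]. ROWS is JSON, a list of rows, each a list of 7 numbers: the shift along the tool's x, y, z in units of 40 cm (1.0 is 40 cm), then the turn, a rotation vector about the tool's x, y, z in units of pi rad (1.0 is pi rad), then the opening, from -1 (shut) to 1 (fully open). A call has 1 to 12 rows; each row is the pose to reach, as a shift and turn from the pose commanded when the call began, along the tool's axes at that moment, turning the shorter way round; what a row does not reach only later rows make up. A row lasts 1/8 s, in which the tool goes at most 62.5 mm and 10.7 degrees, less where a joint would pass 70% of its speed; a pose out of reach is approached as far as the arm can. A call with a number of a shift or a turn outside -1 to 1 is refused whole. A call with a gripper value outside its range is refused whole. The fingers move at their own pace and stop on an object; FORCE is the grip in N (left out, the last holds). Time passes only in rows, so rows that repeat a pose let the fingers close. It gives the time, the measured TCP pose, the force, the opening and the grip force at its end, in the units of the state.
- monitor.get_state(): the state, without advancing time (a new reading comes with each control period).
- eyes.read_camera(name): name is "scene" or "side" or "wrist"; returns the picture (384x512x3 uint8, red, green, blue); there is no depth.
- eyes.camera_params(name): a dict with "K" (3x3 intrinsics, pixels), "k1" (the pictures are not rectified: a ray, as slopes to the right and down, at radius r is drawn at 1 + k1 r^2 times it, then the intrinsics apply), "R" (3x3) and "t" (3): a world point X has camera coordinates R X + t. Camera axes: x right, y down, z forward; pixel columns grow to the right and rows downward; lengths in m; the calibration is good to about 2 mm. A picture is of the moment at which its call begins: read the wrist's pose just before it. camera_params takes no time and is no camera call; for the wrist camera it gives the pose at the moment of the call.
- ctrl.sign_off(): hands the job in; it is judged then, once.
The state is a dict: "time": time; "qpos": joint angles; "dq": joint speeds; "joint_efforts": joint torques, N m; "eef_pos": TCP position; "tcp_rot": TCP orientation; "contact_force": force on the tool from outside, world axes, zero at the start; "wrist_torque": the same for the moment, N m; "opening": opening from 0.0 (shut) to 1.0 (fully open); "finger_force": force on a finger pad.
Only numpy, scipy, OpenCV 4.12 (cv2) and the standard library are available. Lean on these libraries where they do the work, as an engineer would, in place of code of your own. Each camera call takes 0.05 s, during which the arm holds its last target. There are 200 camera calls.

## Working session

There is one attempt and no reset: what is moved stays moved. The work goes in short steps, Python scripts to look and compute and a shell command to move; the robot and the scene stay as the last step left them, time stands still between calls to the robot, and variables do not carry over. Pictures are saved under pics/ and viewed, at most 10 in all, crops included, and the job is handed in when it is done.

```bash
ls; mkdir -p pics
python3 - <<'E'
from plant import monitor, eyes
import cv2,numpy as np
s=monitor.get_state(); print(s)
for n in ("scene","side"):
    im=eyes.read_camera(n); p=eyes.camera_params(n); np.savez(f"cam_{n}.npz",im=im,**{k:np.array(v) for k,v in p.items()})
    print(n,p)
    cv2.imwrite(f"pics/{n}0.png",cv2.resize(im[:,:,::-1],(768,576),interpolation=cv2.INTER_CUBIC))
E
```

```text
pics
{'time': 0.0, 'qpos': array([-1.33801565e+00,  2.87220822e-01,  1.57817827e+00,  8.30037736e-06,
        1.27859670e+00, -1.49980434e-01]), 'dq': array([-7.55484871e-04, -7.70289253e-06,  7.89084785e-04, -1.77110181e-03,
       -7.18470453e-04, -1.42609658e-03]), 'joint_efforts': array([ 5.20902649e-04, -4.05980873e+01, -2.92626214e+01, -1.62915644e-04,
        5.83244255e-03,  8.32297133e-06]), 'eef_pos': array([ 0.25199984, -0.6255362 ,  0.24890966]), 'tcp_rot': array([ 9.81742089e-01,  1.90213109e-01, -4.57614324e-05, -1.20070314e-03]), 'contact_force': array([-0.21935578,  0.78143516, -0.43989929]), 'wrist_torque': array([ 0.02504712, -0.02354358,  0.06426488]), 'finger_force': 0.0, 'opening': 1.0054392682839788}
scene {'K': array([[406.88322924,   0.        , 255.08420076],
       [  0.        , 406.88322924, 188.39245733],
       [  0.        ,   0.        ,   1.        ]]), 'k1': -0.12661230484243724, 'R': array([[-0.49589244,  0.86816328,  0.01957586],
       [ 0.52344644,  0.31682628, -0.79096456],
       [-0.69288853, -0.38198643, -0.61154873]]), 't': array([ 0.29852154, -0.23667901,  1.33251615])}
side {'K': array([[419.9267786 ,   0.        , 253.03124123],
       [  0.        , 419.9267786 , 190.86311417],
       [  0.        ,   0.        ,   1.        ]]), 'k1': -0.055709888582820756, 'R': array([[-0.97114531, -0.23817123,  0.01229806],
       [-0.19664355,  0.77050716, -0.60634152],
       [ 0.13493737, -0.59126406, -0.79510925]]), 't': array([0.55377836, 0.16734134, 0.85617983])}
```

View pics/scene0.png

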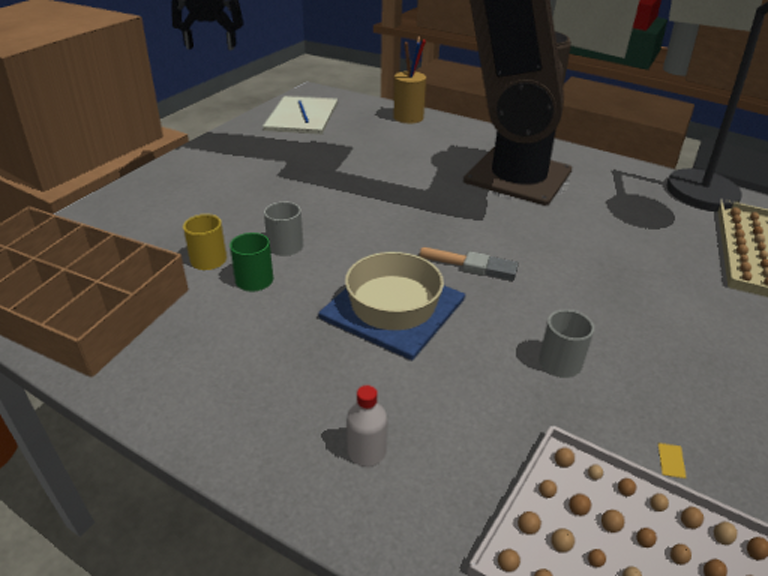

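View pics/side0.png

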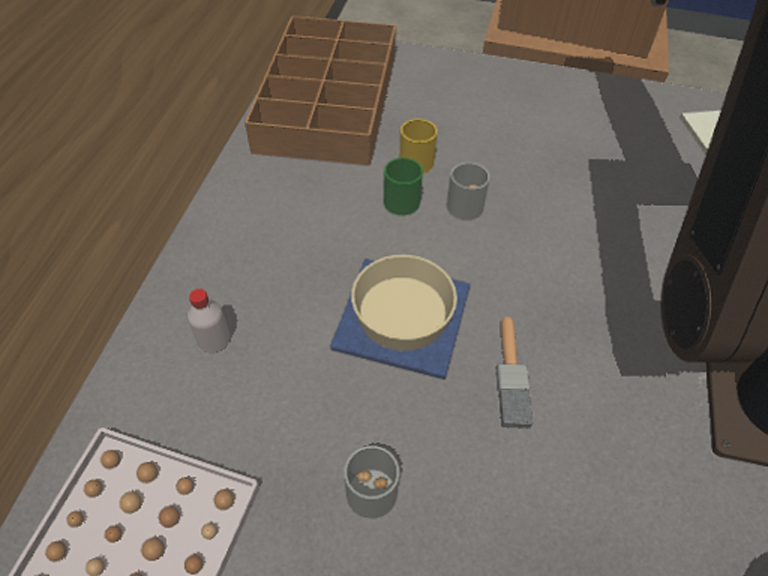

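The scene view (768-px scale) shows two grey cups: A at (283,228) and B at (566,343). The yellow cup at (205,241) and the green one at (252,261) are look-alikes. In the side view A is at (468,190), B at (371,480) with small bones on its floor, and the tub at (404,300). Candidates for cup_big are A and B. Next, a close crop of both.

Run:
```python
import cv2,numpy as np
a=np.load("cam_scene.npz")["im"];b=np.load("cam_side.npz")["im"]
def c(im,x,y,w=60,h=48,s=6): return cv2.resize(im[y:y+h,x:x+w],(w*s,h*s),interpolation=cv2.INTER_CUBIC)
o=np.vstack([np.hstack([c(b,284,102),c(b,218,294)]),np.hstack([c(a,160,128),c(a,348,202)])])
cv2.imwrite("pics/crop.png",o[:,:,::-1])
cv2.imwrite("pics/tub.png",np.hstack([c(b,220,160,90,96,4),c(a,210,158,90,96,4)])[:,:,::-1])
```

```text
(no output)
```

View pics/crop.png

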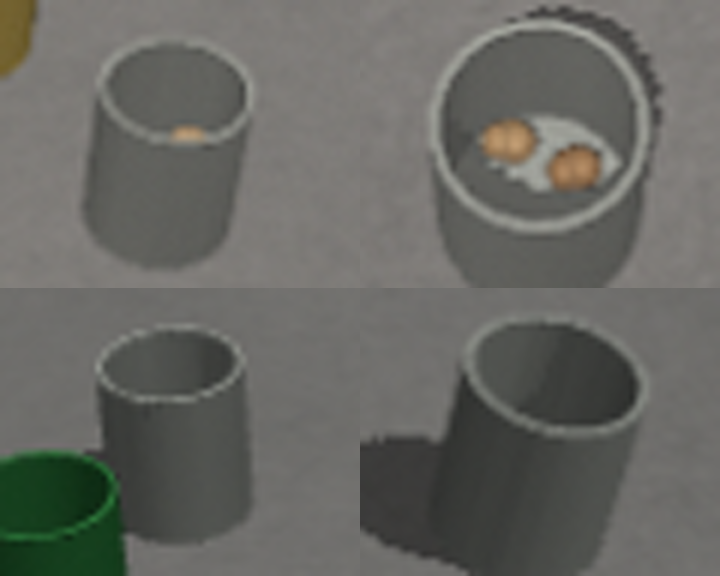

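View pics/tub.png

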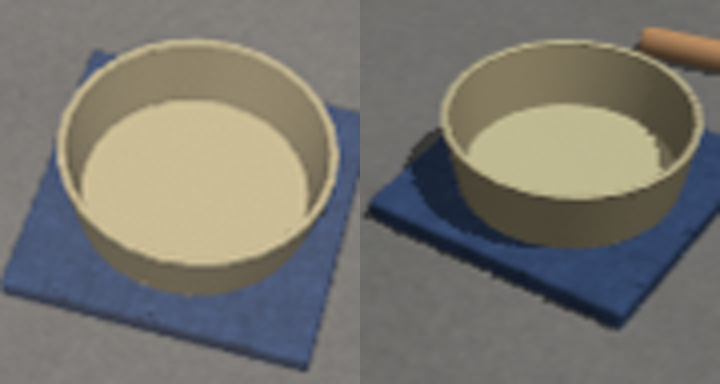

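A is in the left crops: one bone shows over its front lip. B, on the right, holds clearly small bones (about 13–15 mm) on its floor, so A is the choice, and the wrist camera will confirm it. I read the rim bounding boxes off the crops and will now fit them.

```bash
cat > h.py <<'E'
import numpy as np,cv2
from scipy.optimize import least_squares
from scipy.spatial.transform import Rotation as Ro
def cam(n): return dict(np.load(f"cam_{n}.npz"))
def proj(c,X):
    Y=np.atleast_2d(X)@c["R"].T+c["t"]; s=Y[:,:2]/Y[:,2:]
    s=s*(1+c["k1"]*(s**2).sum(1,keepdims=True))
    return s@np.diag(np.diag(c["K"])[:2])+c["K"][:2,2]
def tri(obs):  # [(cam,px)]
    r=least_squares(lambda X:np.concatenate([proj(c,X)[0]-p for c,p in obs]),[0.5,0,0.05]); return r.x,np.abs(r.fun).max()
TH=np.linspace(0,2*np.pi,181)
def circ(p): return np.c_[p[0]+p[3]*np.cos(TH),p[1]+p[3]*np.sin(TH),0*TH+p[2]]
def fitrim(obs,p0): # obs [(cam,[x0,x1,y0,y1])]
    def f(p):
        o=[]
        for c,b in obs:
            q=proj(c,circ(p)); o+=[q[:,0].min()-b[0],q[:,0].max()-b[1],q[:,1].min()-b[2],q[:,1].max()-b[3]]
        return o
    r=least_squares(f,p0); return r.x,np.round(r.fun,1)
E
python3 - <<'E'
from h import *
S,D=cam("scene"),cam("side")
f=lambda v,s,o:(v+.5)/s-.5+o
def bb(x0,x1,y0,y1,s,ox,oy): return [f(x0,s,ox),f(x1,s,ox),f(y0,s,oy),f(y1,s,oy)]
print("A",fitrim([(D,bb(97,253,37,144,6,284,102)),(S,bb(96,246,325,402,6,160,128-48))],[.5,.1,.07,.03]))
print("tub",fitrim([(D,bb(57,339,38,269,4,220,160)),(S,bb(440-360,704-360,38,200,4,210,158))],[.6,0,.06,.07]))
print("B",fitrim([(D,bb(428-360,652-360,18,232,6,218,294)),(S,bb(460-360,650-360,316-288,438-288,6,348,202))],[.6,0,.06,.03]))
for n,a,b in [("green",(252,245),(403,170)),("yellow",(205,226),(419,132)),("glue",(367,391),(199,296)),("br1",(421,252),(508,320)),("br2",(508,270),(516,425))]:
    print(n,tri([(S,(np.array(a)+.5)/1.5-.5),(D,(np.array(b)+.5)/1.5-.5)]))
from plant import eyes,monitor
w=eyes.camera_params("wrist"); s=monitor.get_state()
R=Ro.from_quat(s["tcp_rot"]).as_matrix()
C=-w["R"].T@w["t"]; print("cam in tcp",R.T@(C-s["eef_pos"]),"fwd",R.T@w["R"][2],"xaxis",R.T@w["R"][0],w["K"][0],w["k1"]); print(R)
E
```

```text
A (array([ 0.4871973 , -0.2681046 ,  0.07533967,  0.03196391]), array([-0.2,  0.1,  0.1,  0.3,  0. , -0.3, -0.1, -0.3]))
tub (array([ 0.54005416, -0.01716685,  0.05839962,  0.07543637]), array([-0.3,  0.2,  0.5, -0.1, -0.2, -0.1, -0. , -0.3]))
B (array([0.5199514 , 0.24914969, 0.07270733, 0.03219973]), array([-0.1, -0.1,  0.1,  0.5, -0. , -0.6, -0.4, -0.1]))
green (array([ 0.59412779, -0.24979014,  0.07388457]), np.float64(1.355056584687091))
yellow (array([ 0.588786  , -0.35620231,  0.07121692]), np.float64(0.8485904432689892))
glue (array([0.79523587, 0.08743754, 0.10870163]), np.float64(0.011677325269346284))
br1 (array([ 0.38677328, -0.04655947,  0.00826535]), np.float64(0.4133211034482258))
br2 (array([0.35465203, 0.11097658, 0.00260609]), np.float64(1.6405343065068223))
cam in tcp [ 0.0818431   0.00117422 -0.12426255] fwd [-3.25200234e-01 -3.32951275e-04  9.45645122e-01] xaxis [9.98153711e-04 9.99999260e-01 6.95346313e-04] [279.97953881   0.         254.00436504] -0.06300241438637842
[[ 9.27639583e-01  3.73476325e-01 -4.88066557e-04]
 [ 3.73476489e-01 -9.27637217e-01  2.12278408e-03]
 [ 3.40060896e-04 -2.15145993e-03 -9.99997628e-01]]
```

A is at (0.487, -0.268) with its rim at 75 mm, and the tub is at (0.540, -0.017) with its rim at 58 mm. Heights and radii match the text. 

Plan: side-grasp A with the tool pitched about 25° below horizontal and heading toward the tub, then pour by turning about the tool's y axis. First I'll take a wrist view of A from a 50° pitch.

```bash
cat >> h.py <<'E'
A=np.array([.4872,-.2681]);T=np.array([.5401,-.0172]);AZ=np.radians(70)
def Rt(pitch,az=AZ):
    p=np.radians(pitch);u=np.array([np.cos(az),np.sin(az),0]);k=np.array([0,0,1.])
    z=u*np.cos(p)-k*np.sin(p);x=u*np.sin(p)+k*np.cos(p);return np.c_[x,np.cross(z,x),z]
def row(pos,pitch,az=AZ):
    from plant import monitor
    s=monitor.get_state();R0=Ro.from_quat(s["tcp_rot"]).as_matrix()
    d=R0.T@(np.array(pos)-s["eef_pos"]);r=Ro.from_matrix(R0.T@Rt(pitch,az)).as_rotvec()
    print("now",s["eef_pos"].round(4),"t",round(s["time"],2),"F",s["contact_force"].round(2),"q",s["qpos"].round(2),"op",round(s["opening"],3));print("row",(d/.4).round(4),(r/np.pi).round(4),"deg",np.degrees(np.linalg.norm(r)).round(1))
E
python3 -c "
from h import *
row([.458,-.347,.15],50)"
```

```text
now [ 0.252  -0.6256  0.2491] t 0.1 F [-0.45  0.44 -0.94] q [-1.34  0.29  1.58  0.    1.28 -0.15] op 0.998
row [ 0.7378 -0.4532  0.2489] [ 0.0925  0.2084 -0.2561] deg 61.7
```

```bash
python3 -m handwheel '[[0.37,-0.227,0.06,0.046,0.104,-0.128,1],[0.37,-0.227,0.06,0.046,0.104,-0.128,1],[0.37,-0.227,0.06,0.046,0.104,-0.128,1],[0.738,-0.453,0.249,0.0925,0.2084,-0.256,1],[0.738,-0.453,0.249,0.0925,0.2084,-0.256,1],[0.738,-0.453,0.249,0.0925,0.2084,-0.256,1],[0.738,-0.453,0.249,0.0925,0.2084,-0.256,1],[0.738,-0.453,0.249,0.0925,0.2084,-0.256,1],[0.738,-0.453,0.249,0.0925,0.2084,-0.256,1]]'
python3 - <<'E'
from h import *
from plant import eyes
p=eyes.camera_params("wrist");im=eyes.read_camera("wrist");np.savez("cam_w1.npz",im=im,**p)
cv2.imwrite("pics/w1.png",cv2.resize(im[:,:,::-1],(768,576),interpolation=cv2.INTER_CUBIC))
row([.458,-.347,.15],50)
print(proj(p,[[*A,.074]]))
E
```

```text
time: 1.23
eef_pos: [0.4582, -0.3494, 0.1521]
tcp_rot: [0.771, 0.539, 0.28, -0.194]
contact_force: [0.2, 0.1, 0.3]
opening: 1.004
finger_force: 0.0
now [ 0.4581 -0.3494  0.1521] t 1.27 F [ 0.43 -0.76  0.43] q [-1.03  0.36  1.78  0.52  1.5  -0.86] op 0.997
row [ 0.001  -0.0024  0.0076] [0.0012 0.0013 0.0002] deg 0.3
[[253.96432188 175.00274459]]
```

View pics/w1.png

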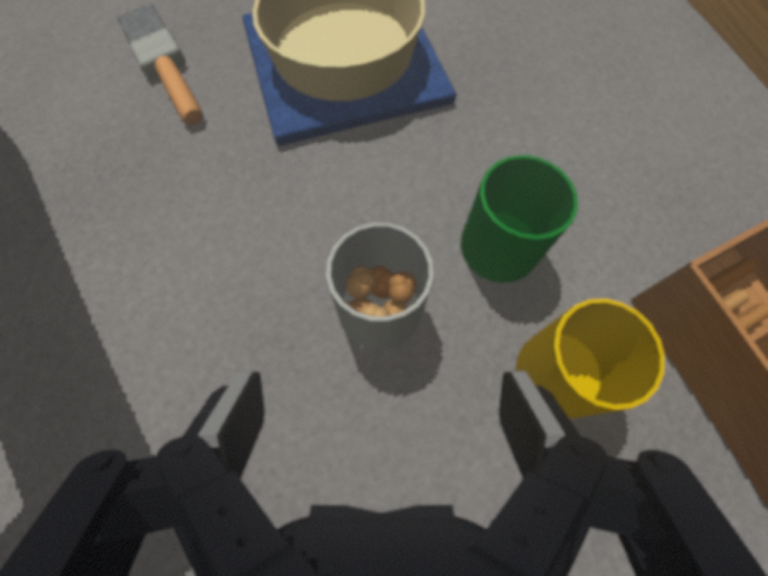

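The wrist view shows cup A, rim at about x 327–433 and y 224–320, holding a heap of at least four brown bones. That makes it cup_big. Next I refine its position with this third view.

Run:
```python
from h import *
W=cam("w1");f=lambda v:(v+.5)/1.5-.5
b=[f(327),f(433),f(223),f(320)]
def g(p): return np.array(fit(p))
r=least_squares(lambda p:(lambda q:[q[:,0].min()-b[0],q[:,0].max()-b[1],q[:,1].min()-b[2],q[:,1].max()-b[3]])(proj(W,circ([p[0],p[1],.074,.032]))),A)
print(r.x,r.fun)
c=Rt(25)[:,2]
row([A[0]-.1*c[0],A[1]-.1*c[1],.037+.042+.003],25)
```

```text
[ 0.48516557 -0.27164274] [-0.8267595   0.82812661 -1.01022115  0.76097156]
now [ 0.4581 -0.3494  0.1521] t 1.27 F [ 0.43 -0.76  0.43] q [-1.03  0.36  1.78  0.52  1.5  -0.86] op 0.997
row [-0.1203 -0.0018  0.1279] [0.0012 0.1402 0.0005] deg 25.2
```

```bash
sed -i 's/^A=np.array(\[.4872,-.2681\])/A=np.array([.4863,-.2697])/' h.py; python3 -m handwheel '[[-0.06,-0.002,0.06,0,0.07,0,1],[-0.06,-0.002,0.06,0,0.07,0,1],[-0.122,-0.002,0.125,0.001,0.14,0,1],[-0.122,-0.002,0.125,0.001,0.14,0,1],[-0.122,-0.002,0.125,0.001,0.14,0,1],[-0.122,-0.002,0.125,0.001,0.14,0,1]]'
python3 - <<'E'
from h import *
row([*A,.037],25)
E
```

```text
time: 2.02
eef_pos: [0.4569, -0.3539, 0.085]
tcp_rot: [0.69, 0.487, 0.439, -0.306]
contact_force: [-0.2, -1.0, 0.1]
opening: 0.997
finger_force: 0.0
now [ 0.4569 -0.3539  0.085 ] t 2.02 F [-0.21 -1.01  0.1 ] q [-1.11  0.64  1.69  0.72  1.73 -1.02] op 0.997
row [-0.0135 -0.0029  0.2528] [-0.0002  0.0014  0.0018] deg 0.4
```

```bash
python3 -m handwheel '[[-0.0135,-0.003,0.09,0,0.0014,0.002,1],[-0.0135,-0.003,0.17,0,0.0014,0.002,1],[-0.0135,-0.003,0.22,0,0.0014,0.002,1],[-0.0135,-0.003,0.253,0,0.0014,0.002,1],[-0.0135,-0.003,0.253,0,0.0014,0.002,1],[-0.0135,-0.003,0.253,0,0.0014,0.002,1]]'
python3 - <<'E'
from h import *
from plant import eyes
row([*A,.037],25)
p=eyes.camera_params("wrist");im=eyes.read_camera("wrist")
cv2.imwrite("pics/w2.png",im[:,:,::-1])
E
```

```text
time: 2.78
eef_pos: [0.4853, -0.2691, 0.0342]
tcp_rot: [0.691, 0.482, 0.441, -0.311]
contact_force: [1.3, 0.2, -0.3]
opening: 0.999
finger_force: 0.0
now [ 0.4853 -0.2691  0.0342] t 2.77 F [ 1.34  0.21 -0.34] q [-1.01  0.66  1.8   0.8   1.59 -1.05] op 0.999
row [ 0.0061  0.0028 -0.0036] [-0.0004 -0.0015 -0.0015] deg 0.4
```

View pics/w2.png

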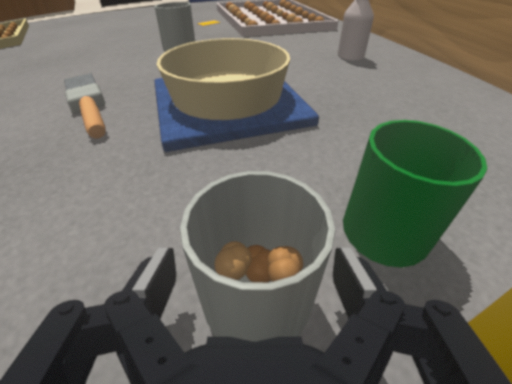

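The cup stands between the pads, with the right pad nearer. I shift 1 mm right and 3 mm up, then close.

```bash
python3 -m handwheel '[[0.005,0.004,0,0,0,0,1],[0.005,0.004,0,0,0,0,0.5],[0.005,0.004,0,0,0,0,0.2],[0.005,0.004,0,0,0,0,0.2],[0.005,0.004,0,0,0,0,0.2],[0.005,0.004,0,0,0,0,0.2],[0.005,0.004,0,0,0,0,0.2]]' 40
python3 - <<'E'
from h import *
row([*A,.06],25); row([*A,.15],25)
E
```

```text
time: 3.7
eef_pos: [0.487, -0.2682, 0.0358]
tcp_rot: [0.691, 0.481, 0.441, -0.311]
contact_force: [-0.1, -2.9, 4.4]
opening: 0.736
finger_force: 43.9
now [ 0.487  -0.2682  0.0358] t 3.7 F [-0.05 -2.92  4.41] q [-1.    0.66  1.8   0.8   1.59 -1.04] op 0.736
row [ 0.0533 -0.0008 -0.0289] [-0.0005 -0.0018 -0.0017] deg 0.5
now [ 0.487  -0.2682  0.0358] t 3.7 F [-0.05 -2.92  4.41] q [-1.    0.66  1.8   0.8   1.59 -1.04] op 0.736
row [ 0.2578 -0.002  -0.1228] [-0.0005 -0.0018 -0.0017] deg 0.5
```

```bash
python3 -m handwheel '[[0.023,0,-0.0107,0,0,0,0.2],[0.08,0,-0.037,0,0,0,0.2],[0.145,0,-0.068,0,0,0,0.2],[0.21,-0.001,-0.099,0,0,0,0.2],[0.25,-0.002,-0.118,0,0,0,0.2],[0.258,-0.002,-0.122,0,0,0,0.2],[0.258,-0.002,-0.122,0,0,0,0.2]]'
python3 - <<'E'
from h import *
u=np.array([np.cos(AZ),np.sin(AZ)])
def tcp(lip_u,lip_z,tilt,hg=.036):  # lip_u: lip's radial offset from tub centre along u
    t=np.radians(tilt);d=T+u*(lip_u-(hg2:=.074-hg)*np.sin(t)-.032*np.cos(t));return [*d,lip_z-hg2*np.cos(t)+.032*np.sin(t)]
P=tcp(-.095,.09,40);print(P);row(P,65)
E
```

```text
time: 4.58
eef_pos: [0.486, -0.2685, 0.1486]
tcp_rot: [0.691, 0.481, 0.44, -0.312]
contact_force: [0.3, 0.2, -2.9]
opening: 0.74
finger_force: 44.0
[np.float64(0.4908698424217889), np.float64(-0.15245874630232786), np.float64(0.08145951467144809)]
now [ 0.486  -0.2685  0.1486] t 4.58 F [ 0.34  0.16 -2.86] q [-1.    0.46  1.83  0.81  1.72 -0.92] op 0.74
row [-0.0377 -0.0866  0.3218] [-0.0017 -0.2241 -0.0018] deg 40.3
```

```bash
python3 -m handwheel '[[-0.004,-0.009,0.032,0,-0.005,0,0.2],[-0.01,-0.022,0.08,0,-0.02,0,0.2],[-0.017,-0.039,0.145,0,-0.05,0,0.2],[-0.024,-0.056,0.21,0,-0.085,0,0.2],[-0.03,-0.07,0.26,0,-0.12,0,0.2],[-0.035,-0.08,0.295,0,-0.155,0,0.2],[-0.037,-0.085,0.315,0,-0.185,0,0.2],[-0.038,-0.087,0.322,-0.001,-0.21,-0.001,0.2],[-0.038,-0.087,0.322,-0.0017,-0.224,-0.0018,0.2],[-0.038,-0.087,0.322,-0.0017,-0.224,-0.0018,0.2]]'
cat >> h.py <<'E'
u=np.array([np.cos(AZ),np.sin(AZ)])
def tcp(lip_u,lip_z,tilt,hg=.036):
    t=np.radians(tilt);g=.074-hg;d=T+u*(lip_u-g*np.sin(t)-.032*np.cos(t));return [*d,lip_z-g*np.cos(t)+.032*np.sin(t)]
E
python3 - <<'E'
from h import *
from plant import eyes
for n in("side","wrist"):
    p=eyes.camera_params(n);im=eyes.read_camera(n);np.savez(f"cam_{n}2.npz",im=im,**p)
    if n=="side": a=cv2.resize(im[140:300,190:350],(400,400),interpolation=cv2.INTER_CUBIC)
b=cv2.resize(im[0:384,64:448],(400,400))
cv2.imwrite("pics/t1.png",np.hstack([a,b])[:,:,::-1])
row(tcp(-.095,.09,40),65);row(tcp(-.069,.066,40),65)
E
```

```text
time: 5.82
eef_pos: [0.4908, -0.1519, 0.0818]
tcp_rot: [0.799, 0.56, 0.178, -0.124]
contact_force: [-0.2, -0.6, -2.9]
opening: 0.739
finger_force: 44.3
now [ 0.4909 -0.1528  0.0818] t 5.92 F [-0.   -0.1  -2.81] q [-0.69  0.19  2.08  0.47  1.07 -0.61] op 0.741
row [ 0.0003 -0.0003  0.001 ] [ 0.0001 -0.0004 -0.    ] deg 0.1
now [ 0.4909 -0.1528  0.0818] t 5.92 F [-0.   -0.1  -2.81] q [-0.69  0.19  2.08  0.47  1.07 -0.61] op 0.741
row [ 0.0338 -0.0003  0.0829] [ 0.0001 -0.0004 -0.    ] deg 0.1
```

View pics/t1.png

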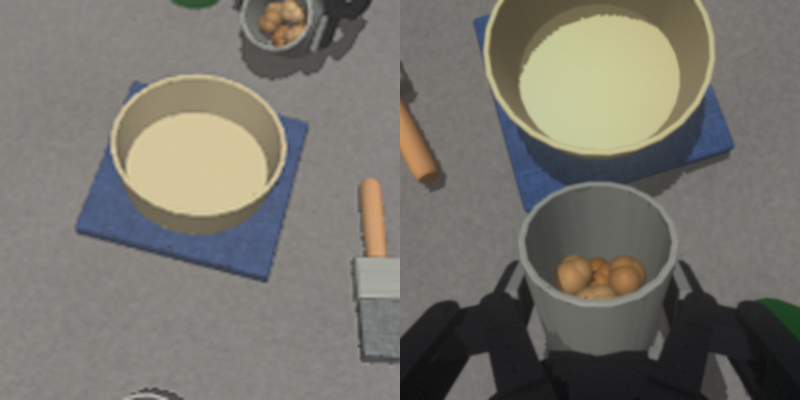

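The side crop (left) shows the tilted cup short of the tub rim with the bones inside. The wrist crop (right) shows the tub rim spanning x 485–714 with its near edge at y 157, and the cup lip's far edge at (598,184). I'll check these against the prediction.

Run:
```python
from h import *
W=cam("wrist2");s=400/384
def px(X): q=proj(W,X);return np.c_[(q[:,0]+.5-64)*s-.5+400,(q[:,1]+.5)*s-.5]
q=px(circ([*T,.059,.075]));q=q[q[:,1]>0];print("tub x",q[:,0].min(),q[:,0].max(),"near y",q[:,1].max())
t=np.radians(40);P=np.array([.4909,-.1528,.0818]);U=np.r_[u,0];k=np.array([0,0,1])
ax=U*np.sin(t)+k*np.cos(t);lu=U*np.cos(t)-k*np.sin(t)
c=P+ax*.038;v=np.cross(ax,lu)
cc=np.array([c+.032*(np.cos(a)*lu+np.sin(a)*v) for a in TH]);q=px(cc);print("cup mouth x",q[:,0].min(),q[:,0].max(),"y",q[:,1].min(),q[:,1].max())
print("mm/px", .4*0+ (px([[*(T-u*.075),.059]])-px([[*(T-u*.080),.059]])))
```

```text
tub x 483.3243707450408 715.6250586206504 near y 152.27795233685194
cup mouth x 520.5633888479198 680.1163948531413 y 175.49360503693504 298.074771965003
mm/px [[ 5.53499500e-03 -8.12768139e+00]]
```

The prediction agrees within 2–3 mm, so I move the lip to above the rim, 7 mm up.

```bash
python3 -m handwheel '[[0.02,0,0.02,0,0,0,0.2],[0.034,0,0.05,0,0,0,0.2],[0.036,0,0.08,0,0,0,0.2],[0.036,0,0.085,0,0,0,0.2],[0.036,0,0.085,0,0,0,0.2],[0.036,0,0.085,0,0,0,0.2]]'
python3 - <<'E'
from h import *
row(tcp(-.067,.066,40),65)
row(tcp(-.067,.062,40),65)
E
```

```text
time: 6.68
eef_pos: [0.5007, -0.1273, 0.0576]
tcp_rot: [0.8, 0.56, 0.178, -0.124]
contact_force: [0.4, -0.9, -1.0]
opening: 0.74
finger_force: 44.4
now [ 0.5007 -0.1273  0.0576] t 6.67 F [ 0.39 -0.94 -1.02] q [-0.63  0.23  2.09  0.5   1.01 -0.6 ] op 0.74
row [ 0.0022 -0.0015  0.0014] [ 0.0005 -0.0001  0.0001] deg 0.1
now [ 0.5007 -0.1273  0.0576] t 6.67 F [ 0.39 -0.94 -1.02] q [-0.63  0.23  2.09  0.5   1.01 -0.6 ] op 0.74
row [-0.0021 -0.0016  0.0105] [ 0.0005 -0.0001  0.0001] deg 0.1
```

```bash
for i in 1 2 3; do python3 -m handwheel '[[0,0,0,0,0,0,0.2]]' | grep -E "eef|contact"; done; python3 -m handwheel '[[-0.002,0,0.0045,0,0,0,0.2],[-0.002,0,0.0045,0,0,0,0.2]]' | grep -E "eef|contact"; python3 -m handwheel '[[0,0,0,0,0,0,0.2]]' | grep -E "eef|contact"
```

```text
eef_pos: [0.5006, -0.1273, 0.0576]
contact_force: [-0.3, -0.3, -2.0]
eef_pos: [0.5006, -0.1272, 0.0576]
contact_force: [-0.3, -0.6, -2.2]
eef_pos: [0.5006, -0.1272, 0.0576]
contact_force: [-0.9, -0.3, -1.6]
eef_pos: [0.5007, -0.1272, 0.0556]
contact_force: [-0.7, -1.0, -0.4]
eef_pos: [0.5007, -0.1272, 0.0557]
contact_force: [0.2, -1.0, -0.0]
```

The lip touches at about 2.6 N (free reading -2.9, now about -0.2). By the heights, though, the tub rim meets the wall roughly 9 mm behind the lip edge. I back off 3.5 mm so the lip itself rests on the rim.

```bash
python3 -m handwheel '[[0.0042,0,-0.0091,0,0,0,0.2],[-0.0037,0,-0.0128,0,0,0,0.2],[-0.0058,0,-0.0083,0,0,0,0.2],[-0.0079,0,-0.0037,0,0,0,0.2],[-0.0079,0,-0.0037,0,0,0,0.2]]' | grep -E "eef|contact";  python3 -m handwheel '[[0,0,0,0,0,0,0.2]]' | grep -E "eef|contact"; python3 -m handwheel '[[-0.002,0,0.0045,0,0,0,0.2],[-0.002,0,0.0045,0,0,0,0.2]]' | grep -E "eef|contact"; python3 -m handwheel '[[0,0,0,0,0,0,0.2]]' | grep -E "eef|contact"
```

```text
eef_pos: [0.4991, -0.1301, 0.055]
contact_force: [0.2, 0.2, -2.9]
eef_pos: [0.4993, -0.1302, 0.0553]
contact_force: [0.8, -0.8, -2.5]
eef_pos: [0.4995, -0.1304, 0.0535]
contact_force: [-0.0, -0.1, -2.1]
eef_pos: [0.4995, -0.1304, 0.0536]
contact_force: [0.1, 1.0, -2.6]
```

```bash
for i in 1 2 3; do python3 -m handwheel '[[-0.0012,0,0.0025,0,0,0,0.2],[-0.0012,0,0.0025,0,0,0,0.2],[-0.0012,0,0.0025,0,0,0,0.2]]' | grep -E "eef|contact"; done
```

```text
eef_pos: [0.4995, -0.1304, 0.0526]
contact_force: [-1.5, 0.4, -0.8]
eef_pos: [0.4995, -0.1304, 0.0514]
contact_force: [0.3, -1.9, 0.1]
eef_pos: [0.4995, -0.1305, 0.0503]
contact_force: [-0.8, -1.8, 0.6]
```

Run:
```python
from h import *
from plant import eyes,monitor
F=[]
for n in("side","wrist","scene"):
    im=eyes.read_camera(n);F.append(monitor.get_state()["contact_force"])
    if n=="side": a=cv2.resize(im[140:270,210:340],(400,400),interpolation=cv2.INTER_CUBIC)
    if n=="wrist": b=cv2.resize(im[0:384,64:448],(400,400))
print(np.mean(F,0))
cv2.imwrite("pics/t2.png",np.hstack([a,b])[:,:,::-1])
```

```text
[-0.0557473  -1.84580877  0.21984503]
```

View pics/t2.png

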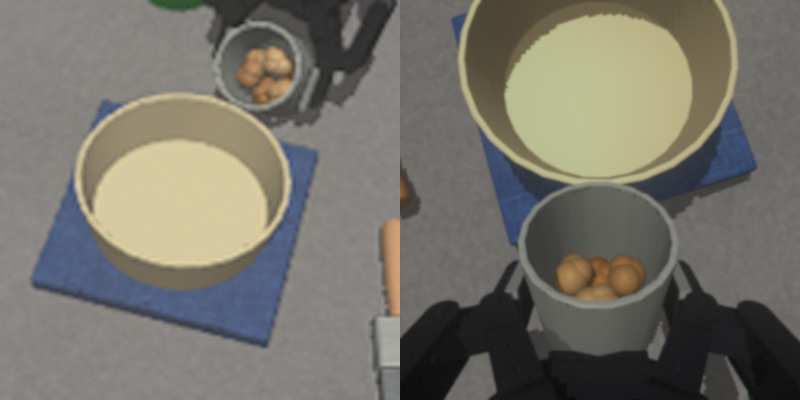

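The wrist crop shows the lip's far edge (598,184) against the tub's near rim (y≈180), with all the bones inside and about 3 N of contact. For a firmer rest I lift slightly, tilt to 50° with the lip 4 mm over the rim, and touch down again.

Run:
```python
from h import *
row(tcp(-.072,.067,40),65)
row(tcp(-.070,.067,50),75)
row(tcp(-.070,.063,50),75)
```

```text
now [ 0.4995 -0.1305  0.0503] t 9.82 F [ 0.39 -1.23 -0.8 ] q [-0.64  0.24  2.09  0.5   1.   -0.61] op 0.74
row [ 0.0072 -0.0014 -0.0192] [ 0.0005 -0.0001  0.0001] deg 0.1
now [ 0.4995 -0.1305  0.0503] t 9.82 F [ 0.39 -1.23 -0.8 ] q [-0.64  0.24  2.09  0.5   1.   -0.61] op 0.74
row [ 0.0192 -0.0014 -0.0374] [ 0.0005 -0.0556  0.0001] deg 10.0
now [ 0.4995 -0.1305  0.0503] t 9.82 F [ 0.39 -1.23 -0.8 ] q [-0.64  0.24  2.09  0.5   1.   -0.61] op 0.74
row [ 0.015  -0.0014 -0.0283] [ 0.0005 -0.0556  0.0001] deg 10.0
```

```bash
python3 -m handwheel '[[0.007,-0.001,-0.019,0,0,0,0.2],[0.01,-0.001,-0.025,0,-0.018,0,0.2],[0.015,-0.001,-0.032,0,-0.037,0,0.2],[0.019,-0.001,-0.037,0,-0.0556,0,0.2],[0.019,-0.001,-0.037,0,-0.0556,0,0.2],[0.015,-0.001,-0.0283,0,-0.0556,0,0.2],[0.015,-0.001,-0.0283,0,-0.0556,0,0.2],[0.015,-0.001,-0.0283,0,-0.0556,0,0.2]]' | grep -E "eef|contact"; for i in 1 2 3; do python3 -m handwheel '[[-0.0007,0,0.0025,0,0,0,0.2],[-0.0007,0,0.0025,0,0,0,0.2]]' | grep -E "eef|contact"; done
```

```text
eef_pos: [0.4989, -0.1297, 0.0626]
contact_force: [-0.5, 0.2, -2.6]
eef_pos: [0.4992, -0.1297, 0.0619]
contact_force: [-0.5, 0.2, -1.4]
eef_pos: [0.4993, -0.1297, 0.061]
contact_force: [-0.3, -0.2, -0.4]
eef_pos: [0.4994, -0.1297, 0.06]
contact_force: [-1.7, -0.8, 0.3]
```

```bash
python3 -m handwheel '[[0,0,0,0,0,0,0.2],[0,0,0,0,0,0,0.2],[0,0,0,0,0,0,0.2],[0,0,0,0,0,0,0.2]]' | grep -E "eef|contact"
python3 - <<'E'
from h import *
k=np.array([[50,-.069,.066],[65,-.067,.065],[80,-.062,.064],[95,-.056,.057],[110,-.052,.053],[130,-.05,.05]])
from plant import monitor
s=monitor.get_state();R0=Ro.from_quat(s["tcp_rot"]).as_matrix()
for t in range(50,91,4):
    a,b=np.interp(t,k[:,0],k[:,1]),np.interp(t,k[:,0],k[:,2])
    d=R0.T@(np.array(tcp(a,b,t))-s["eef_pos"])/.4;r=Ro.from_matrix(R0.T@Rt(t+25)).as_rotvec()/np.pi
    print(t,d.round(4),r.round(4))
E
```

```text
eef_pos: [0.4993, -0.1297, 0.06]
contact_force: [-0.8, -1.2, -0.9]
50 [ 0.0063 -0.0003 -0.0142] [ 0.0005 -0.      0.0001]
54 [ 0.01   -0.0003 -0.0215] [ 0.0005 -0.0223  0.    ]
58 [ 0.0142 -0.0003 -0.0286] [ 0.0005 -0.0445  0.    ]
62 [ 0.019  -0.0003 -0.0354] [ 0.0005 -0.0667  0.    ]
66 [ 0.0248 -0.0003 -0.0419] [ 0.0005 -0.0889 -0.    ]
70 [ 0.0326 -0.0003 -0.0476] [ 0.0005 -0.1112 -0.    ]
74 [ 0.0409 -0.0003 -0.0531] [ 0.0005 -0.1334 -0.    ]
78 [ 0.0496 -0.0002 -0.0581] [ 5.000e-04 -1.556e-01 -1.000e-04]
82 [ 0.0586 -0.0002 -0.0607] [ 5.000e-04 -1.778e-01 -1.000e-04]
86 [ 0.0678 -0.0002 -0.0608] [ 5.e-04 -2.e-01 -1.e-04]
90 [ 0.0774 -0.0002 -0.0605] [ 5.000e-04 -2.223e-01 -1.000e-04]
```

```bash
python3 -m handwheel '[[0.0063,0,-0.0142,0,0,0,0.2],[0.008,0,-0.018,0,-0.011,0,0.2],[0.01,0,-0.0215,0,-0.0223,0,0.2],[0.012,0,-0.025,0,-0.033,0,0.2],[0.0142,0,-0.0286,0,-0.0445,0,0.2],[0.0165,0,-0.032,0,-0.0556,0,0.2],[0.019,0,-0.0354,0,-0.0667,0,0.2],[0.022,0,-0.0387,0,-0.0778,0,0.2],[0.0248,0,-0.0419,0,-0.0889,0,0.2],[0.0287,0,-0.0448,0,-0.1,0,0.2],[0.0326,0,-0.0476,0,-0.1112,0,0.2]]' | grep -E "eef|contact"
python3 - <<'E'
from h import *
from plant import monitor,eyes
k=np.array([[50,-.069,.066],[65,-.067,.065],[80,-.062,.064],[95,-.056,.057],[110,-.052,.053],[130,-.05,.05]])
s=monitor.get_state();R0=Ro.from_quat(s["tcp_rot"]).as_matrix();print(s["qpos"].round(2))
for t in range(70,135,4):
    a,b=np.interp(t,k[:,0],k[:,1]),np.interp(t,k[:,0],k[:,2])
    d=R0.T@(np.array(tcp(a,b,t))-s["eef_pos"])/.4;r=Ro.from_matrix(R0.T@Rt(t+25)).as_rotvec()/np.pi
    print(t,d.round(4),r.round(4))
E
```

```text
eef_pos: [0.5014, -0.1218, 0.0815]
contact_force: [-0.8, 1.0, -2.4]
[-0.4   0.16  2.07 -0.11  0.91  0.02]
70 [-0.0011  0.0016 -0.0006] [-0.      0.0002 -0.0002]
74 [ 0.0048  0.0016 -0.0085] [-0.     -0.022  -0.0002]
78 [ 0.0113  0.0016 -0.0163] [-0.     -0.0442 -0.0002]
82 [ 0.0189  0.0015 -0.0218] [-0.     -0.0665 -0.0002]
86 [ 0.0275  0.0015 -0.0251] [-0.     -0.0887 -0.0002]
90 [ 0.0366  0.0015 -0.028 ] [-0.     -0.1109 -0.0002]
94 [ 0.0462  0.0015 -0.0306] [-0.     -0.1331 -0.0002]
98 [ 0.0552  0.0015 -0.0343] [-1.000e-04 -1.554e-01 -2.000e-04]
102 [ 0.0642  0.0015 -0.038 ] [-1.000e-04 -1.776e-01 -1.000e-04]
106 [ 0.0737  0.0015 -0.0412] [-1.000e-04 -1.998e-01 -1.000e-04]
110 [ 0.0835  0.0015 -0.044 ] [-1.00e-04 -2.22e-01 -1.00e-04]
114 [ 0.0919  0.0015 -0.0473] [-1.000e-04 -2.442e-01 -1.000e-04]
118 [ 0.1006  0.0015 -0.0501] [-1.000e-04 -2.665e-01 -1.000e-04]
122 [ 0.1096  0.0015 -0.0524] [-1.000e-04 -2.887e-01 -1.000e-04]
126 [ 0.1188  0.0015 -0.0541] [-1.000e-04 -3.109e-01 -1.000e-04]
130 [ 0.1282  0.0015 -0.0552] [-1.000e-04 -3.331e-01 -1.000e-04]
134 [ 0.1367  0.0015 -0.0571] [-1.000e-04 -3.554e-01 -1.000e-04]
```

```bash
python3 -m handwheel '[[0.002,0,-0.004,0,-0.011,0,0.2],[0.0048,0,-0.0085,0,-0.022,0,0.2],[0.008,0,-0.0125,0,-0.033,0,0.2],[0.0113,0,-0.0163,0,-0.0442,0,0.2],[0.015,0,-0.019,0,-0.055,0,0.2],[0.0189,0,-0.0218,0,-0.0665,0,0.2],[0.023,0,-0.0235,0,-0.0776,0,0.2],[0.0275,0,-0.0251,0,-0.0887,0,0.2],[0.032,0,-0.0265,0,-0.1,0,0.2],[0.0366,0,-0.028,0,-0.111,0,0.2]]' | grep -E "eef|contact"
python3 - <<'E'
from h import *
from plant import monitor,eyes
k=np.array([[50,-.069,.066],[65,-.067,.065],[80,-.062,.064],[95,-.056,.057],[110,-.052,.053],[130,-.05,.05]])
im=eyes.read_camera("side");im2=eyes.read_camera("scene")
cv2.imwrite("pics/t3.png",np.hstack([cv2.resize(im[140:270,210:340],(400,400)),cv2.resize(im2[140:250,200:310],(400,400))])[:,:,::-1])
s=monitor.get_state();R0=Ro.from_quat(s["tcp_rot"]).as_matrix();print(s["qpos"].round(2))
for t in range(90,139,4):
    a,b=np.interp(t,k[:,0],k[:,1]),np.interp(t,k[:,0],k[:,2])
    d=R0.T@(np.array(tcp(a,b,t))-s["eef_pos"])/.4;r=Ro.from_matrix(R0.T@Rt(t+25)).as_rotvec()/np.pi
    print(t,d.round(4),r.round(4))
E
```

```text
eef_pos: [0.5068, -0.1073, 0.0913]
contact_force: [-0.3, 0.2, -2.8]
[-0.22  0.22  2.03 -0.51  1.02  0.43]
90 [-0.0009  0.0011 -0.0003] [ 0.0001 -0.0001  0.0001]
94 [ 0.0072  0.0012 -0.006 ] [ 0.0001 -0.0223  0.0001]
98 [ 0.0144  0.0012 -0.0125] [ 0.0001 -0.0445  0.0001]
102 [ 0.0216  0.0012 -0.0191] [ 0.0001 -0.0668  0.0001]
106 [ 0.0294  0.0012 -0.0254] [ 0.0002 -0.089   0.0001]
110 [ 0.0377  0.0012 -0.0313] [ 2.000e-04 -1.112e-01  1.000e-04]
114 [ 0.0444  0.0012 -0.0373] [ 2.000e-04 -1.334e-01  1.000e-04]
118 [ 0.0517  0.0012 -0.0429] [ 2.000e-04 -1.556e-01  1.000e-04]
122 [ 0.0594  0.0012 -0.0481] [ 2.000e-04 -1.779e-01  1.000e-04]
126 [ 0.0675  0.0012 -0.0528] [ 2.000e-04 -2.001e-01  1.000e-04]
130 [ 0.0759  0.0012 -0.0571] [ 2.000e-04 -2.223e-01  1.000e-04]
134 [ 0.0832  0.0012 -0.0618] [ 2.000e-04 -2.445e-01  1.000e-04]
138 [ 0.0908  0.0012 -0.066 ] [ 2.000e-04 -2.668e-01  1.000e-04]
```

View pics/t3.png

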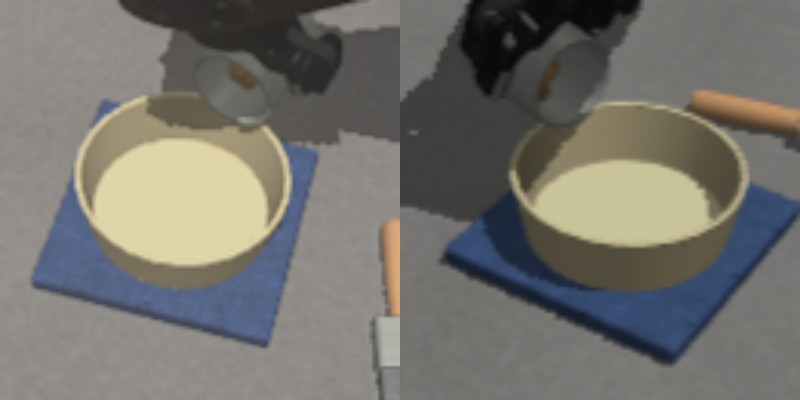

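The cup is at 90° over the tub's near edge, and the bones are visible inside it, still at the back. The tub is empty. I go on slowly.

```bash
python3 -m handwheel '[[0.0035,0.001,-0.003,0,-0.011,0,0.2],[0.0072,0.001,-0.006,0,-0.0223,0,0.2],[0.0108,0.001,-0.009,0,-0.0333,0,0.2],[0.0144,0.001,-0.0125,0,-0.0445,0,0.2],[0.018,0.001,-0.0158,0,-0.0556,0,0.2],[0.0216,0.001,-0.0191,0,-0.0668,0,0.2],[0.0242,0.001,-0.0212,0,-0.0742,0,0.2],[0.0268,0.001,-0.0233,0,-0.0816,0,0.2],[0.0294,0.001,-0.0254,0,-0.089,0,0.2],[0.0321,0.001,-0.0274,0,-0.0964,0,0.2],[0.035,0.001,-0.0294,0,-0.1038,0,0.2],[0.0377,0.001,-0.0313,0,-0.111,0,0.2]]' | grep -E "eef|contact"; python3 -m handwheel '[[0,0,0,0,0,0,0.2],[0,0,0,0,0,0,0.2],[0,0,0,0,0,0,0.2],[0,0,0,0,0,0,0.2]]' | grep -E "eef|contact"
python3 - <<'E'
from h import *
from plant import monitor,eyes
k=np.array([[50,-.069,.066],[65,-.067,.065],[80,-.062,.064],[95,-.056,.057],[110,-.052,.053],[130,-.05,.05]])
s=monitor.get_state();R0=Ro.from_quat(s["tcp_rot"]).as_matrix();print(s["time"],s["qpos"].round(2))
for t in range(110,145,4):
    a,b=np.interp(t,k[:,0],k[:,1]),np.interp(t,k[:,0],k[:,2])
    d=R0.T@(np.array(tcp(a,b,t))-s["eef_pos"])/.4;r=Ro.from_matrix(R0.T@Rt(t+25)).as_rotvec()/np.pi
    print(t,d.round(4),r.round(4))
E
```

```text
eef_pos: [0.5141, -0.0901, 0.0967]
contact_force: [0.5, -0.1, -1.0]
eef_pos: [0.514, -0.0902, 0.0966]
contact_force: [-0.1, -0.5, -0.7]
16.8 [-0.07  0.35  1.95 -0.8   1.24  0.71]
110 [ 0.0023 -0.001  -0.0004] [ 0.0002 -0.0002 -0.0004]
114 [ 0.0067 -0.001  -0.0084] [ 0.0002 -0.0224 -0.0004]
118 [ 0.0116 -0.001  -0.0161] [ 0.0002 -0.0447 -0.0004]
122 [ 0.017  -0.001  -0.0236] [ 0.0002 -0.0669 -0.0004]
126 [ 0.023  -0.0011 -0.0308] [ 0.0002 -0.0891 -0.0004]
130 [ 0.0295 -0.0011 -0.0377] [ 0.0002 -0.1113 -0.0004]
134 [ 0.0347 -0.0011 -0.0446] [ 0.0002 -0.1335 -0.0004]
138 [ 0.0404 -0.0011 -0.0511] [ 1.000e-04 -1.558e-01 -4.000e-04]
142 [ 0.0466 -0.0011 -0.0573] [ 1.00e-04 -1.78e-01 -4.00e-04]
```

```bash
cat >> h.py <<'E'
def blobs():
    from plant import eyes
    for n in("side","scene"):
        im=eyes.read_camera(n);c=cam(n);hsv=cv2.cvtColor(im,cv2.COLOR_RGB2HSV)
        m=((hsv[...,0]<17)&(hsv[...,1]>85)&(hsv[...,2]>50)).astype(np.uint8)
        reg=np.zeros_like(m);q=np.vstack([proj(c,circ([*T,.059,.075])),proj(c,circ([*T,.014,.066]))]).astype(np.float32)
        cv2.fillConvexPoly(reg,cv2.convexHull(q).astype(np.int32),1)
        k,l,st,ce=cv2.connectedComponentsWithStats(m*reg);print(n,"brown px",int((m*reg).sum()),[(tuple(ce[i].round().astype(int).tolist()),int(st[i,4])) for i in range(1,k) if st[i,4]>5])
E
python3 -c "
from h import *
blobs()"; python3 -m handwheel '[[0.0045,-0.001,-0.0044,0,-0.011,0,0.2],[0.0067,-0.001,-0.0084,0,-0.0224,0,0.2],[0.009,-0.001,-0.012,0,-0.0335,0,0.2],[0.0116,-0.001,-0.0161,0,-0.0447,0,0.2],[0.0143,-0.001,-0.02,0,-0.0558,0,0.2],[0.017,-0.001,-0.0236,0,-0.0669,0,0.2],[0.02,-0.001,-0.0272,0,-0.078,0,0.2],[0.023,-0.001,-0.0308,0,-0.0891,0,0.2],[0.0262,-0.001,-0.0343,0,-0.1,0,0.2],[0.0295,-0.001,-0.0377,0,-0.1113,0,0.2],[0.0295,-0.001,-0.0377,0,-0.1113,0,0.2],[0.0295,-0.001,-0.0377,0,-0.1113,0,0.2]]' | grep -E "eef|contact"
python3 - <<'E'
from h import *
blobs()
row(tcp(-.05,.05,142),167)
E
```

```text
side brown px 318 [((273, 191), 105), ((283, 202), 83), ((267, 207), 68), ((254, 212), 60)]
scene brown px 195 [((246, 188), 47), ((265, 189), 44), ((247, 194), 20), ((265, 199), 75)]
eef_pos: [0.5201, -0.0721, 0.0988]
contact_force: [1.4, 0.1, -2.1]
side brown px 0 []
scene brown px 194 [((247, 190), 73), ((265, 189), 42), ((265, 200), 75)]
now [ 0.5202 -0.0722  0.0991] t 18.5 F [ 0.06  0.31 -1.17] q [ 0.04  0.51  1.87 -1.    1.5   0.88] op 0.74
row [ 0.0096 -0.0002 -0.024 ] [ 0.0001 -0.0667 -0.0005] deg 12.0
```

```bash
python3 -m handwheel '[[0.003,0,-0.008,0,-0.022,0,0.2],[0.006,0,-0.016,0,-0.044,0,0.2],[0.0096,0,-0.024,0,-0.0667,0,0.2],[0.0096,0,-0.024,0,-0.0667,0,0.2],[0.0096,0,-0.024,0,-0.0667,0,0.2],[0.0096,0,-0.024,0,-0.0667,0,0.2]]' | grep -E "eef|contact"
python3 - <<'E'
from h import *
blobs()
P=np.array(tcp(-.05,.05,142))+[0,0,.07];row(P,167);
row(np.r_[T-u*.17,.19],90)
E
```

```text
eef_pos: [0.5239, -0.0626, 0.1]
contact_force: [-0.6, -0.0, -1.5]
side brown px 0 []
scene brown px 182 [((265, 189), 47), ((246, 191), 63), ((264, 199), 71)]
now [ 0.5238 -0.0626  0.0999] t 19.35 F [-0.44  0.51 -1.72] q [ 0.08  0.62  1.82 -1.1   1.66  0.94] op 0.738
row [-1.698e-01 -1.000e-04 -3.950e-02] [ 0.     -0.0002 -0.0007] deg 0.1
now [ 0.5238 -0.0626  0.0999] t 19.35 F [-0.44  0.51 -1.72] q [ 0.08  0.62  1.82 -1.1   1.66  0.94] op 0.738
row [-2.880e-01  2.000e-04  2.458e-01] [ 0.0005  0.4276 -0.0006] deg 77.0
```

```bash
python3 -m handwheel '[[-0.05,0,-0.012,0,0,0,0.2],[-0.11,0,-0.026,0,0,0,0.2],[-0.17,0,-0.04,0,0,0,0.2],[-0.19,0,0,0,0.05,0,0.2],[-0.21,0,0.05,0,0.1,0,0.2],[-0.23,0,0.1,0,0.15,0,0.2],[-0.25,0,0.15,0,0.205,0,0.2],[-0.27,0,0.2,0,0.26,0,0.2],[-0.288,0,0.246,0,0.315,0,0.2],[-0.288,0,0.246,0,0.37,0,0.2],[-0.288,0,0.246,0,0.4276,0,0.2],[-0.288,0,0.246,0,0.4276,0,0.2]]' | grep -E "eef|contact"
python3 - <<'E'
from h import *
from plant import eyes
blobs()
im=eyes.read_camera("side");im2=eyes.read_camera("wrist")
cv2.imwrite("pics/t4.png",np.hstack([cv2.resize(im[140:270,210:340],(400,400),interpolation=cv2.INTER_CUBIC),cv2.resize(im2[:,64:448],(400,400))])[:,:,::-1])
row([*A,.14],25);row([*A,.036],25)
E
```

```text
eef_pos: [0.4808, -0.1788, 0.1901]
contact_force: [0.1, -0.3, -1.9]
side brown px 333 [((273, 190), 120), ((283, 203), 77), ((266, 207), 68), ((255, 212), 63)]
scene brown px 175 [((246, 190), 64), ((265, 189), 43), ((264, 199), 61)]
now [ 0.4816 -0.176   0.1891] t 21.05 F [-0.35  0.24 -1.51] q [-0.55 -0.01  2.03 -0.    1.13 -0.2 ] op 0.741
row [-0.2161  0.091   0.1231] [-3.000e-04  3.618e-01  3.000e-04] deg 65.1
now [ 0.4816 -0.176   0.1891] t 21.05 F [-0.35  0.24 -1.51] q [-0.55 -0.01  2.03 -0.    1.13 -0.2 ] op 0.741
row [-0.2155  0.0911  0.3831] [-3.000e-04  3.618e-01  3.000e-04] deg 65.1
```

View pics/t4.png

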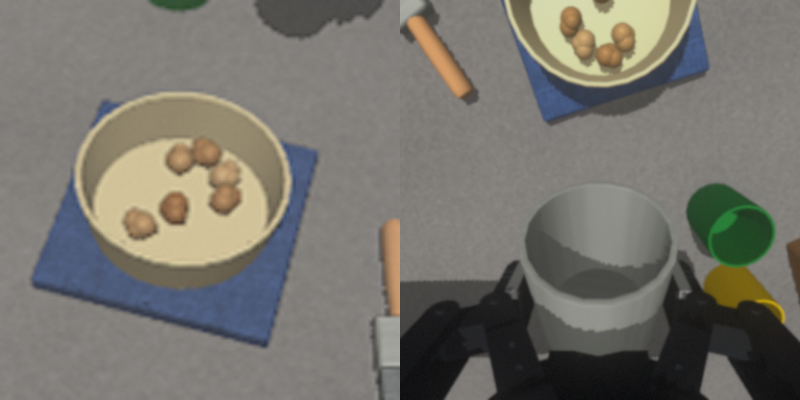

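All six bones are in the tub (side crop x 125–240, y 140–240) and the cup is empty. I return it to its old spot.

```bash
python3 -m handwheel '[[-0.04,0.018,-0.02,0,0.05,0,0.2],[-0.08,0.036,-0.02,0,0.1,0,0.2],[-0.12,0.055,0,0,0.15,0,0.2],[-0.16,0.07,0.04,0,0.2,0,0.2],[-0.2,0.085,0.08,0,0.25,0,0.2],[-0.216,0.091,0.12,0,0.3,0,0.2],[-0.216,0.091,0.123,0,0.35,0,0.2],[-0.216,0.091,0.123,0,0.362,0,0.2],[-0.216,0.091,0.123,0,0.362,0,0.2],[-0.216,0.091,0.123,0,0.362,0,0.2]]' | grep -E "eef|contact"
python3 - <<'E'
from h import *
row([.487,-.2682,.042],25.3);row([.487,-.2682,.036],25.3)
E
```

```text
eef_pos: [0.4872, -0.2701, 0.1415]
contact_force: [0.1, 1.0, -1.5]
now [ 0.4872 -0.2701  0.1415] t 22.3 F [ 0.06  1.04 -1.47] q [-1.    0.47  1.82  0.81  1.7  -0.93] op 0.739
row [-0.2235 -0.0028  0.1092] [-0.0001 -0.0014  0.001 ] deg 0.3
now [ 0.4872 -0.2701  0.1415] t 22.3 F [ 0.06  1.04 -1.47] q [-1.    0.47  1.82  0.81  1.7  -0.93] op 0.739
row [-0.237  -0.0029  0.1155] [-0.0001 -0.0014  0.001 ] deg 0.3
```

```bash
python3 -m handwheel '[[-0.05,0,0.024,0,0,0,0.2],[-0.11,-0.001,0.054,0,0,0,0.2],[-0.17,-0.002,0.083,0,0,0,0.2],[-0.21,-0.003,0.103,0,-0.001,0,0.2],[-0.2235,-0.003,0.109,0,-0.0014,0.001,0.2],[-0.2235,-0.003,0.109,0,-0.0014,0.001,0.2],[-0.2235,-0.003,0.109,0,-0.0014,0.001,0.2]]' | grep -E "eef|contact"; for i in 1 2 3; do python3 -m handwheel '[[-0.0045,0,0.0021,0,0,0,0.2],[-0.0045,0,0.0021,0,0,0,0.2]]' | grep -E "eef|contact"; done
```

```text
eef_pos: [0.4866, -0.2689, 0.0419]
contact_force: [-0.5, 0.1, -1.1]
eef_pos: [0.4863, -0.2684, 0.0393]
contact_force: [-0.8, 0.1, -1.0]
eef_pos: [0.4861, -0.2682, 0.0369]
contact_force: [0.3, -0.6, -1.4]
eef_pos: [0.4863, -0.2685, 0.0358]
contact_force: [-1.0, -1.1, 2.6]
```

It is standing at the expected height, so I release and back off.

```bash
python3 -m handwheel '[[0,0,0,0,0,0,0.5],[0,0,0,0,0,0,0.8],[0,0,0,0,0,0,1],[0,0,0,0,0,0,1],[0,0,0,0,0,0,1],[0,0,-0.04,0,0,0,1],[0,0,-0.1,0,0,0,1],[0,0,-0.18,0,0,0,1],[0,0,-0.26,0,0,0,1],[0.05,0,-0.33,0,0,0,1],[0.15,0,-0.35,0,0,0,1],[0.15,0,-0.35,0,0,0,1]]'
python3 - <<'E'
from h import *
from plant import eyes
blobs()
W=eyes.camera_params("wrist");im=eyes.read_camera("wrist")
np.savez("cam_wf.npz",im=im,**W)
a,b=eyes.read_camera("side").astype(int),eyes.read_camera("scene").astype(int)
# unmoved check vs first pictures, projected patches
for n,i in(("side",a),("scene",b)):
    c=cam(n)
    for nm,p in dict(cupA=[.487,-.268,.04],B=[.52,.249,.04],green=[.594,-.25,.04],yellow=[.589,-.356,.04],glue=[.795,.087,.06],brush=[.37,.03,.01]).items():
        x,y=proj(c,p)[0].astype(int);s=np.s_[max(y-25,0):y+25,max(x-22,0):x+22];d=np.abs(i[s]-c["im"][s].astype(int)).sum(-1)
        print(n,nm,"diff>60 px:",int((d>60).sum()))
E
```

```text
time: 25.42
eef_pos: [0.4519, -0.3667, 0.1531]
tcp_rot: [0.692, 0.485, 0.439, -0.304]
contact_force: [-0.6, 0.8, -0.2]
opening: 1.003
finger_force: 0.0
side brown px 339 [((273, 190), 118), ((283, 203), 79), ((266, 207), 70), ((255, 213), 65)]
scene brown px 176 [((247, 189), 61), ((265, 189), 42), ((264, 199), 61)]
side cupA diff>60 px: 17
side B diff>60 px: 0
side green diff>60 px: 0
side yellow diff>60 px: 0
side glue diff>60 px: 0
side brush diff>60 px: 0
scene cupA diff>60 px: 96
scene B diff>60 px: 0
scene green diff>60 px: 0
scene yellow diff>60 px: 144
scene glue diff>60 px: 0
scene brush diff>60 px: 0
```

```bash
python3 -c "
from plant import ctrl
print(ctrl.sign_off())"
```

```text
the job is handed in; nothing more can be done
None
```

Handed in at about 25 s: I rested the cup's lip on the tub rim with roughly 3 N while the bones were inside, tipped all six into the tub (seen in the picture), stood the empty cup back upright on its old spot (contact height and a before/after image comparison, not a final look), and that comparison showed no movement of the small-bone cup, brush or glue.

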